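# Assemble a five-knuckle hinge in its jig

### The job

Assemble the hinge in the jig: push the loose leaf along its slide under the sprung hold-down, right up to its stop, so that its knuckles lie between the fixed leaf's and the white shoe drops behind them and bears on its plate. Then take the long pin from the V rest, feel for the bore at the hinge's left end (the jig's +y end), thread the pin nose first through all five knuckles and push it fully home, head against the end knuckle, without ever ramming it. Leave the short pin in its rest.

Things in the scene. Friction and masses are not known exactly. Their poses are not given: they have to be found in the camera images.
- jig: fixed hinge jig, a grey plate on rubber feet; origin on the bench below point hinge_mark; x along the slide away from its mouth, y along the hinge axis, z up. Plate top 25 mm above the bench, x = -161 to +70, 130 wide for x < -40, only 100 wide behind that: open bench beside the end knuckles. Two slippery white rails 9 high, inner faces y = -50.7 and 50.7, x = -159 to -46, guide the loose leaf
- slide_mouth (a point): middle of the plate's front edge, on its top (jig axes). The loose leaf (steel, 0.25 to 0.5 kg, 100 wide, plate 8 thick, not tracked) lies flat on the plate between the rails, its straight rear edge 5 to 12 mm in from here. From that edge to its knuckle axis is 84; its two knuckles are 22 outside, bore 12.4, axis 36 mm over the bench. Push the edge towards +x, 5 to 25 N
- hinge_mark (a point): nominal middle of the hinge axis, 36 mm over the bench, jig axes. The fixed leaf (three knuckles, 22 outside, bore 12.4, y = -50 to -32.7, -8.8 to 8.8, 32.7 to 50) is clamped by hand in slots: its true axis is parallel and at this height but up to 7 mm to either side in x, not tracked: feel for it. Pushed in, the loose leaf's knuckles meet a solid stop 0.6 mm past that true axis
- hold_down (a joint): sprung hold-down arm, pivoted at jig x = +52, 62 mm over the bench; angle in rad: 0 with the shoe down on its own stop 5 mm over the jig plate, about 0.045 with it bearing on the loose leaf's plate, about 0.24 when lifted by the knuckles. The spring presses the shoe down with 2 to 5 N
- shoe (a point): underside of the hold-down's shoe, a slippery white sled 52 wide: flat from jig x = -20 to -32, then its toe rises towards -x to a tip at x = -61, 20 higher. The leaf's knuckles, pushed in under the toe, lift it (tip then 78 over the bench: a hand whose fingers spread along the slide can foul it, across it they clear); it drops behind them shortly before they reach the stop
- pin_mid (a point): long steel pin, middle of its shaft; y axis from nose to head: shaft 11 diameter, y = -56 (nose, tapered to 9.2 over the last 6) to +56 (underside of the head); head 20 diameter, 7 thick. Level in a fixed black V rest, axis 42 mm over the bench; y = +20 to +56 overhangs it: grip near y = +36. 0.07 to 0.13 kg. It enters the hinge at the +y end; fully home, the head meets the knuckle at y = 50
- spare_mid (a point): a shorter pin of the same thickness, middle of its shaft (70 long, head at its own -y end), in the other notch of the V rest, 45 mm beside the long one: not wanted

How it is judged:
By the outcome, as a careful person would: the job done as asked, in the order asked, and still so for the second after the job is handed in, with the robot touching nothing.
It also fails if it takes over 72 s, if anything falls off the work surface, if the arm or the gripper's body presses on something with over 40 N, if the wrist force passes 120 N, or if a joint passes its speed limit or range.

### The arm

A 6-joint arm with a two-finger parallel gripper is mounted at the origin on a cart in front of the work surface, level with it; the furniture and walls round the work are solid. World frame = base frame: x ahead of the robot, y to its left, z up, the work surface at z = 0. Lengths are in m, angles in rad, forces in N, time in s.
With the tool pointing down it reaches from about 0.35 to 1 m from the base axis. Payload 7.1 kg.
Tool frame: the origin (TCP) lies between the finger pads; the fingertips stand 22 mm ahead of it and the grasp point (between the pads) lies 3 mm ahead of it; z points along the fingers, y is the line along which they close (so a half turn about z gives the same grasp; the last joint's range is limited). The gripper opens to 85 mm and grips with 20 to 120 N. Pads are 22 mm wide; open, the fingers measure 114 mm over their backs; the gripper's body (76 mm by 85 mm) begins 54 mm behind the grasp point. The pads swing forward as they close: fully open they stand 13 mm farther back than shut.
Start: joints at [1.148, 0.423, 1.63, -0, 1.089, -0.019], TCP at [0.246, 0.575, 0.253] pointing down, gripper open.
Joint ranges: [-3, 3], [-0.9, 2.11], [0.09, 2.58], [-1.31, 4.45], [0.11, 2.69], [-2.54, 2.54]. Speed limits (rad/s): [2.39, 2.39, 3.01, 3.14, 3.14, 3.14].

### API

Orientations are given as a rotation vector (axis times angle).
In Python, from rig import manip gives the robot as it stands. The module is installed in compiled form; this text tells all that it offers. Calls block until the motion is done:
- manip.move_to(position, orientation): joint-space move of the TCP to a pose.
- manip.servo_line(position, orientation=None, rate=0.15): straight line of the TCP; orientation=None keeps the orientation; rate is the mean speed in m/s.
- manip.set_joints(angles): joint-space move.
- manip.command_gripper(opening, f_grip=None): finger opening in m; f_grip is the grip in N (None keeps the last); returns when the fingers have stopped.
- manip.hold(seconds).
- manip.solve_ik(position, orientation): joint angles nearest the present ones, or None.
- manip.camera(name): name is "scene" or "top" or "wrist"; returns a dict with "image" (420x560x3 uint8, red, green, blue), "fx", "fy", "cx", "cy" (pixels), "k1" (the pictures are not rectified: a ray, as slopes to the right and down, at radius r is drawn at 1 + k1 r^2 times it, then the intrinsics apply), "cam_to_world" (4x4, takes a point from camera to world coordinates); the wrist camera has in their place "mount" (4x4, takes a point from camera to tool coordinates, whose origin is the TCP and whose axes are the flange's). Camera axes: x right, y down, z forward; pixel columns grow to the right and rows downward; lengths in m; the calibration is good to about 2 mm. A picture is of the moment at which its call begins: read the wrist's pose just before it. There is no depth.
A pose or a line that the arm cannot do raises manip.IKError and nothing moves.
- manip.sign_off(): hands the job in; it is judged then, once.
Readings, each from a call of its own:
- manip.get_time(): time.
- manip.get_joint_positions(): joint angles.
- manip.get_joint_vel(): joint speeds.
- manip.get_tau(): joint torques, N m.
- manip.get_position(): TCP position.
- manip.get_ee_rot(): TCP orientation.
- manip.get_contact_force(): force on the tool from outside, world axes, zero at the start.
- manip.get_torque(): the same for the moment, N m.
- manip.get_width(): finger opening in m.
- manip.get_grip_force(): force on a finger pad.
Only numpy, scipy, OpenCV 4.12 (cv2) and the standard library are available. Lean on these libraries where they do the work, as an engineer would, in place of code of your own. Each camera call takes 0.05 s, during which the arm holds its last target. There are 200 camera calls.

## Working session

There is one attempt and no reset: what is moved stays moved. The work goes in short steps, each a Python script; the robot and the scene stay as the last script left them, time stands still between calls to the robot, and variables do not carry over. Pictures are saved under pics/ and viewed, at most 10 in all, crops included, and the job is handed in when it is done.

```bash
mkdir -p pics
python3 - <<'E'
from rig import manip
import cv2,numpy as np,pickle
d={}
for n in("scene","top","wrist"):
    p=manip.get_position(),manip.get_ee_rot()
    c=manip.camera(n); c['pose']=p; d[n]=c
    print(n,c['fx'],c['fy'],c['cx'],c['cy'],c['k1'],np.round(np.array(c.get('cam_to_world',c.get('mount'))),4).tolist())
    cv2.imwrite(f"pics/{n}0.png",c['image'][:,:,::-1])
pickle.dump(d,open('cams.pkl','wb'))
print(manip.get_time(),manip.get_position(),manip.get_ee_rot())
E
```

```text
scene 507.8183695371644 507.8183695371644 278.40595145127526 210.54923242530973 -0.13963866716219578 [[-0.4622, -0.5878, 0.664, -0.0393], [-0.8867, 0.3181, -0.3355, 0.4112], [-0.014, -0.7439, -0.6682, 0.6307], [0.0, 0.0, 0.0, 1.0]]
top 504.5409370929106 504.5409370929106 276.4702513946219 197.99146875255107 -0.10540383225406409 [[-0.014, -0.9968, 0.0785, 0.4529], [-0.9998, 0.0151, 0.0131, 0.122], [-0.0142, -0.0783, -0.9968, 1.0082], [0.0, 0.0, 0.0, 1.0]]
wrist 336.535415210452 336.535415210452 280.0632662062443 206.65303911621547 -0.03295268957035905 [[0.0005, -0.9522, -0.3056, 0.0789], [1.0, 0.0007, -0.0006, 0.0001], [0.0008, -0.3056, 0.9522, -0.1219], [0.0, 0.0, 0.0, 1.0]]
0.15 [0.24537745 0.57438757 0.25273655] [-6.29902233e-01 -3.07757027e+00  1.81172510e-03]
```

View pics/top0.png

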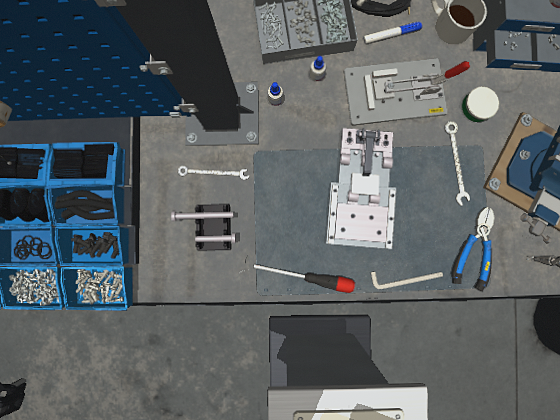

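View pics/scene0.png

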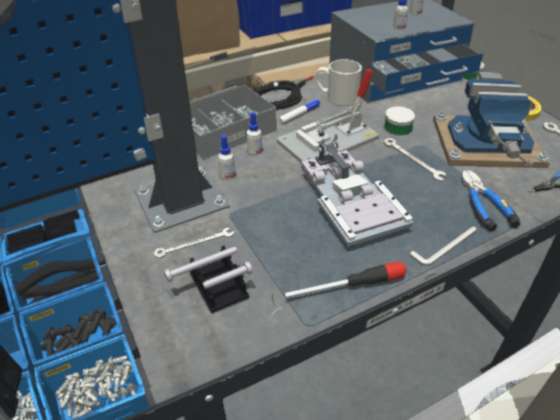

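The top view shows the jig centred near (362,190), with its mouth at the bottom near (360,245). The long pin runs from about (172,216) at the head to (237,214) at the nose. The short pin is at (195–240,238), and a dark post stands near (220,120). I'll zoom in next.

Run:
```python
import pickle,cv2,numpy as np
d=pickle.load(open('cams.pkl','rb'))
t=d['top']['image'][:,:,::-1]
a=cv2.resize(t[120:260,315:410],None,fx=4.2,fy=4.2,interpolation=cv2.INTER_CUBIC)
b=cv2.resize(t[195:260,160:255],None,fx=4,fy=4,interpolation=cv2.INTER_CUBIC)
c=np.zeros((600,800,3),np.uint8); c[:588,:399]=a[:588,:399]; c[:260,405:785]=b
cv2.imwrite('pics/crop1.png',c)
```

```text
(no output)
```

View pics/crop1.png

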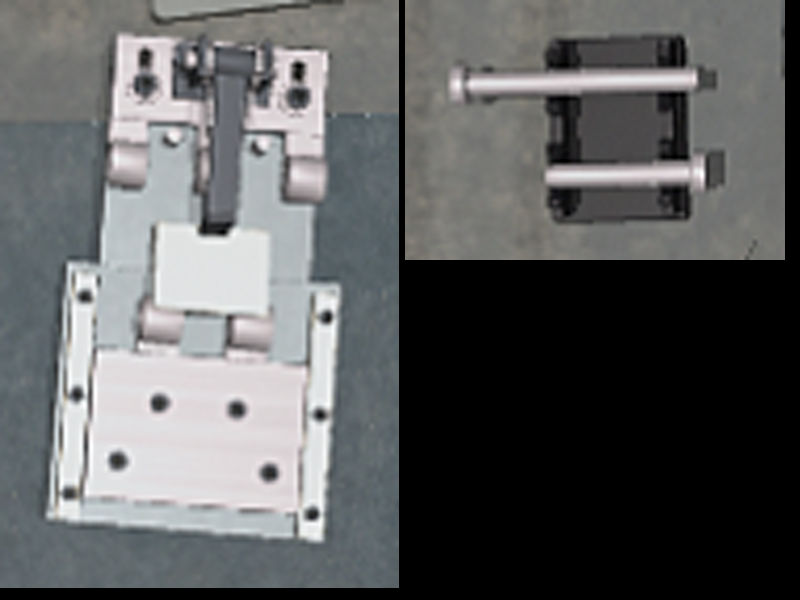

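```bash
cat > h.py <<'E'
import numpy as np,cv2
from scipy.spatial.transform import Rotation as R
def ray(c,uv,T):
    q=(np.array(uv,float)-[c['cx'],c['cy']])/[c['fx'],c['fy']]
    s=q.copy()
    for _ in range(20): s=q/(1+c['k1']*(s@s))
    return T[:3,3],T[:3,:3]@np.array([s[0],s[1],1])
def onz(c,uv,z,T=None):
    T=np.array(c['cam_to_world']) if T is None else T
    o,d=ray(c,uv,T); return o+d*(z-o[2])/d[2]
def wristT(pos,rot,mount):
    M=np.eye(4);M[:3,:3]=R.from_rotvec(rot).as_matrix();M[:3,3]=pos
    return M@np.array(mount)
def proj(c,P,T):
    p=np.linalg.inv(T)@np.append(P,1);s=p[:2]/p[2];s=s*(1+c['k1']*(s@s))
    return s*[c['fx'],c['fy']]+[c['cx'],c['cy']]
def fit2(J,W):  # rigid 2D jig->world: angle, t
    J=np.array(J)[:,:2];W=np.array(W)[:,:2];a=J-J.mean(0);b=W-W.mean(0)
    th=np.arctan2((a[:,0]*b[:,1]-a[:,1]*b[:,0]).sum(),(a*b).sum())
    Rm=np.array([[np.cos(th),-np.sin(th)],[np.sin(th),np.cos(th)]])
    t=W.mean(0)-Rm@J.mean(0);return th,t,W-(J@Rm.T+t)
E
python3 - <<'E'
from h import *;import pickle
c=pickle.load(open('cams.pkl','rb'))['top']
A=lambda u,v,z:onz(c,(315+u/4.2,120+v/4.2),z)
B=lambda u,v,z:onz(c,(160+(u-405)/4,195+v/4),z)
pts=[((-.161,.065),A(47,520,.025)),((-.161,-.065),A(325,541,.025)),((-.159,.065),A(51,514,.034)),((-.159,-.065),A(326,538,.034)),((-.046,.065),A(68,263,.034)),((-.046,-.065),A(341,286,.034))
,((.07,.05),A(117,33,.036)),((.07,-.05),A(328,50,.036))]
th,t,r=fit2(*zip(*pts));print(th,t);print(np.round(r,4).tolist())
Rm=np.array([[np.cos(th),-np.sin(th)],[np.sin(th),np.cos(th)]])
for n,p in [('rear L',A(85,497,.033)),('rear R',A(298,512,.033)),('knL',A(128,165,.045)),('knR',A(305,178,.045)),('lkL',A(160,325,.045)),('lkR',A(250,333,.045))]:
    print(n,p,Rm.T@(p[:2]-t))
for n,p in [('head',B(452,83,.042)),('under',B(470,82,.042)),('nose',B(697,79,.042)),('sp l',B(547,175,.042)),('sp head',B(705,173,.042))]: print(n,p)
E
```

```text
-0.0958158710629075 [ 0.5941335  -0.03982263]
[[-0.0005, -0.0006], [0.0001, -0.0001], [0.0004, -0.0016], [-0.0003, 0.0015], [0.0034, -0.0011], [0.0033, 0.0018], [-0.0033, -0.0004], [-0.003, 0.0005]]
rear L [0.44998548 0.0226485  0.033     ] [-0.14946341  0.04839404]
rear R [ 0.44145143 -0.07538307  0.033     ] [-0.1485797  -0.05000432]
knL [6.01597256e-01 5.97760762e-04 4.50000000e-02] [0.00356253 0.04094905]
knR [ 0.59447826 -0.08088201  0.045     ] [ 0.0042713  -0.04083807]
lkL [ 0.52771189 -0.01212929  0.045     ] [-0.06876635  0.02121181]
lkR [ 0.52342782 -0.05325861  0.045     ] [-0.06909596 -0.02013871]
head [0.49765918 0.33739166 0.042     ]
under [0.498027   0.32860324 0.042     ]
nose [0.49797719 0.21865735 0.042     ]
sp l [0.45285265 0.2912898  0.042     ]
sp head [0.4529039  0.21519044 0.042     ]
```

```bash
cat >> h.py <<'E'
TH=-0.0958;T0=np.array([.5941,-.0398])
def setjig(th,t):
    global TH,T0;TH=th;T0=np.array(t)
def jw(x,y,z):
    c,s=np.cos(TH),np.sin(TH);return np.array([c*x-s*y+T0[0],s*x+c*y+T0[1],z])
def wj(p):
    c,s=np.cos(TH),np.sin(TH);d=np.array(p[:2])-T0;return np.array([c*d[0]+s*d[1],-s*d[0]+c*d[1],p[2]])
def ori(yaw_y):  # tool down, tool y at world angle yaw_y
    y=np.array([np.cos(yaw_y),np.sin(yaw_y),0]);z=np.array([0,0,-1.]);return R.from_matrix(np.c_[np.cross(y,z),y,z]).as_rotvec()
def jf(f):
    c,s=np.cos(TH),np.sin(TH);return np.array([c*f[0]+s*f[1],-s*f[0]+c*f[1],f[2]])
E
python3 - <<'E'
from h import *;import pickle
from rig import manip
c=pickle.load(open('cams.pkl','rb'))['top']
for n,uv in [('base',(187,143)),('base',(257,143)),('base',(257,83)),('postL',(207,130)),('postR',(243,128)),('hdl',(355,285)),('hdl',(310,275))]: print(n,onz(c,uv,.02).round(3))
o=ori(TH+np.pi/2)
for n,p,o_ in [('pre',jw(-.2,0,.2),o),('push',jw(-.19,0,.05),o),('end',jw(-.08,0,.05),o),('pin',[.498,.31,.045],ori(0)),('ins',jw(0,.15,.039),ori(TH)),('ins2',jw(0,.06,.039),ori(TH))]:
    q=manip.solve_ik(p,o_);print(n,None if q is None else np.round(q,2))
print(manip.get_time())
E
```

```text
base [0.644 0.312 0.02 ]
base [0.641 0.172 0.02 ]
base [0.764 0.171 0.02 ]
postL [0.669 0.272 0.02 ]
postR [0.672 0.2   0.02 ]
hdl [ 0.359 -0.015  0.02 ]
hdl [0.379 0.072 0.02 ]
pre [-0.08  0.17  2.16 -0.    0.82 -1.56]
push [-0.08  0.51  2.2  -0.    0.42 -1.56]
end [-0.09  0.6   1.97 -0.    0.58 -1.56]
pin [ 0.54  0.67  1.81 -0.    0.66  0.54]
ins [ 0.16  0.71  1.74 -0.    0.7   0.25]
ins2 [ 0.01  0.69  1.78 -0.    0.67  0.11]
0.15
```

Run:
```python
from h import *;import pickle
from rig import manip
o=ori(TH+np.pi/2)
manip.command_gripper(0.0,40)
manip.move_to(jw(-.19,0,.15),o)
p=manip.get_position(),manip.get_ee_rot();c=manip.camera('wrist');c['pose']=p
pickle.dump(c,open('w1.pkl','wb'))
im=cv2.rotate(c['image'][:,:,::-1],cv2.ROTATE_180)
cv2.imwrite('pics/w1.png',im)
print(p,manip.get_width(),manip.get_contact_force(),manip.get_time())
```

```text
(array([ 0.40543125, -0.02124954,  0.15014195]), array([1.49406908e-01, 3.13745028e+00, 6.13789392e-05])) 7.3818245031841465e-06 [0.0505399  0.08166135 0.11888097] 3.2
```

View pics/w1.png

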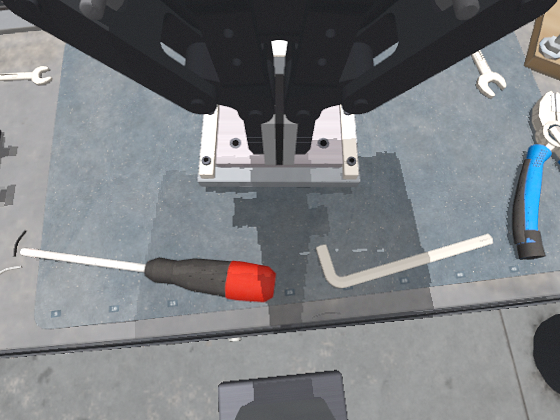

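The view (rotated 180°) shows the mouth edge from (198,180) to (360,185), with the fingers centred on it at u≈279. The leaf's rear edge is just behind, at v≈167. I'll lower the fingers and push.

```bash
cat > push.py <<'E'
from h import *;import pickle
from rig import manip
c=pickle.load(open('w1.pkl','rb'));T=wristT(*c['pose'],c['mount'])
for uv in((198,182),(360,186)): print(wj(onz(c,(559-uv[0],419-uv[1]),.025,T)).round(4))
z=.050
manip.servo_line(jw(-.19,0,z),rate=.15)
x=-.19;log=[]
while x<-.075:
    x+=.004 if x<-.115 else .0015
    manip.servo_line(jw(x,0,z),rate=.06 if x<-.115 else .03)
    f=jf(manip.get_contact_force());p=wj(manip.get_position())
    log.append((round(x,4),p.round(4).tolist(),f.round(1).tolist()))
    if f[0]<-19: break
for l in log: print(*l)
print(manip.get_time())
E
python3 push.py
```

```text
[-0.1639  0.065   0.025 ]
[-0.1671 -0.0637  0.025 ]
-0.186 [-0.185, 0.0, 0.0508] [-0.1, -0.3, 0.3]
-0.182 [-0.1815, -0.0, 0.0502] [-0.2, 0.7, 0.1]
-0.178 [-0.1776, -0.0, 0.05] [-0.4, 0.0, 1.6]
-0.174 [-0.1736, 0.0, 0.05] [0.2, 0.0, -0.3]
-0.17 [-0.1696, 0.0, 0.05] [0.1, -0.2, -0.2]
-0.166 [-0.1656, 0.0, 0.05] [0.6, -0.2, -0.1]
-0.162 [-0.1617, -0.0, 0.05] [-0.6, 0.5, -0.5]
-0.158 [-0.158, 0.0, 0.0499] [-1.5, 0.1, 0.6]
-0.154 [-0.1563, -0.0, 0.0497] [-6.7, 0.2, 5.5]
-0.15 [-0.1531, -0.0, 0.0495] [-8.6, 0.4, 4.2]
-0.146 [-0.1498, -0.0, 0.0494] [-9.5, -0.1, 6.0]
-0.142 [-0.1464, -0.0, 0.0493] [-12.2, -0.3, 6.3]
-0.138 [-0.1431, -0.0, 0.0492] [-12.4, -0.3, 6.6]
-0.134 [-0.1403, -0.0, 0.0491] [-16.1, -0.1, 10.5]
-0.13 [-0.1338, -0.0, 0.0492] [-5.0, -0.5, -0.6]
-0.126 [-0.1281, -0.0, 0.0494] [-5.6, -0.4, -1.2]
-0.122 [-0.1235, -0.0, 0.0496] [-4.9, -0.2, -0.4]
-0.118 [-0.1176, 0.0, 0.05] [-1.1, -0.4, -0.2]
-0.114 [-0.1127, 0.0, 0.0503] [-0.1, -0.2, 0.1]
-0.1125 [-0.112, -0.0, 0.0501] [0.4, 0.8, 0.8]
-0.111 [-0.1113, -0.0, 0.05] [-2.9, 0.2, 2.2]
-0.1095 [-0.1086, 0.0, 0.0501] [-0.4, -0.1, -0
[... 189 characters left out ...]
2, 5.3]
-0.102 [-0.1041, -0.0, 0.0497] [-7.0, 0.3, 4.3]
-0.1005 [-0.1027, -0.0, 0.0497] [-8.0, 0.4, 4.7]
-0.099 [-0.1012, -0.0, 0.0496] [-8.3, -0.3, 5.5]
-0.0975 [-0.0997, -0.0, 0.0496] [-8.0, 0.6, 4.0]
-0.096 [-0.0982, 0.0, 0.0496] [-6.6, -0.2, 5.0]
-0.0945 [-0.0967, -0.0, 0.0496] [-7.2, -0.1, 5.3]
-0.093 [-0.0952, 0.0, 0.0496] [-8.2, -0.3, 4.6]
-0.0915 [-0.0937, -0.0, 0.0496] [-7.3, -0.2, 4.8]
-0.09 [-0.0922, -0.0, 0.0497] [-8.0, -1.0, 5.6]
-0.0885 [-0.0907, -0.0, 0.0496] [-8.6, 0.4, 4.5]
-0.087 [-0.09, -0.0, 0.0496] [-9.0, -0.6, 7.7]
-0.0855 [-0.0899, 0.0, 0.0494] [-13.2, -0.1, 10.5]
-0.084 [-0.0897, -0.0, 0.0492] [-15.6, 0.5, 12.8]
-0.0825 [-0.0896, -0.0, 0.049] [-21.2, -0.9, 14.2]
14.05
```

Run:
```python
from h import *;import pickle
from rig import manip
p=wj(manip.get_position())
manip.servo_line(jw(p[0]-.012,0,.052),rate=.1)
manip.servo_line(jw(p[0]-.03,0,.17),rate=.25)
manip.move_to([.498,.3095,.15],ori(0))
manip.command_gripper(.04,60)
d={}
for n in('top','scene','wrist'):
    p=manip.get_position(),manip.get_ee_rot();d[n]=manip.camera(n);d[n]['pose']=p
pickle.dump(d,open('c2.pkl','wb'))
C=np.zeros((600,800,3),np.uint8)
t=d['top']['image'][:,:,::-1];s=d['scene']['image'][:,:,::-1];w=d['wrist']['image'][:,:,::-1]
C[:,:400]=cv2.resize(t[115:265,312:412],(400,600),interpolation=cv2.INTER_CUBIC)
C[:300,400:]=cv2.resize(s[140:245,280:420],(400,300),interpolation=cv2.INTER_CUBIC)
C[300:,400:]=cv2.resize(w,(400,300))
cv2.imwrite('pics/c2.png',C);print(manip.get_time(),manip.get_contact_force(),manip.get_position())
```

```text
17.45 [-0.02852448  0.43821796  0.24056831] [0.49803542 0.30949349 0.15005073]
```

View pics/c2.png

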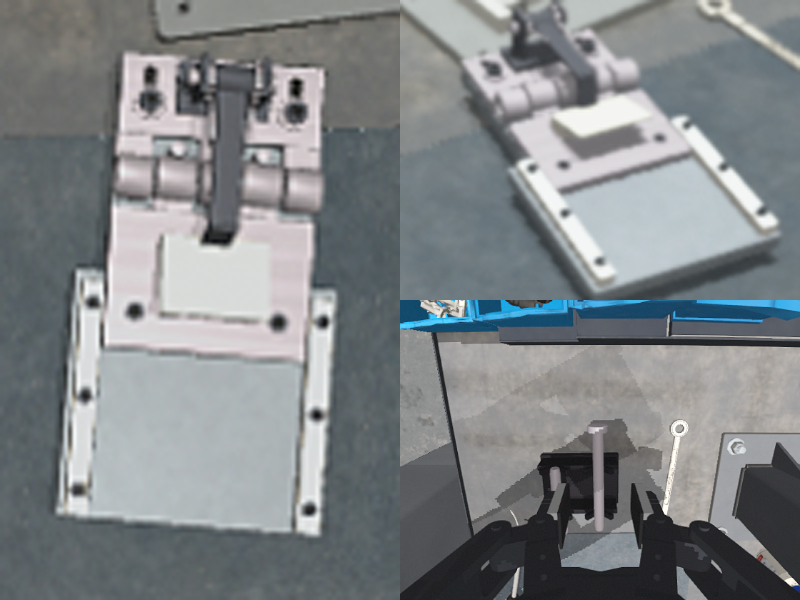

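The leaf is seated. Its five knuckles line up at top-crop v≈176–188, and the shoe lies flat on the plate. In the wrist view the pin runs from its head at (597,428) to its nose at (600,530), centred between the fingers. I'll refine the jig yaw and axis with subpixel edges.

Run:
```python
from h import *;import pickle
d=pickle.load(open('c2.pkl','rb'));c=d['top'];I=cv2.GaussianBlur(c['image'],(0,0),.7).astype(float)
g=I.mean(2);rb=I[:,:,0]-I[:,:,2]
A=lambda u,v:(312+u/4,115+v/4)
def edge(img,p,q,horiz,half=3,z=.033):
    P=[]
    for s in np.linspace(.08,.92,25):
        u,v=np.array(p)+s*(np.array(q)-p)
        if horiz:
            k=int(round(u));r=np.arange(int(round(v))-half,int(round(v))+half+1);G=np.abs(np.gradient(img[r,k]));P.append(onz(c,(k,(G**2*r).sum()/(G**2).sum()),z))
        else:
            k=int(round(v));r=np.arange(int(round(u))-half,int(round(u))+half+1);G=np.abs(np.gradient(img[k,r]));P.append(onz(c,((G**2*r).sum()/(G**2).sum(),k),z))
    P=np.array(P)[:,:2];vx,vy,x0,y0=cv2.fitLine(P.astype(np.float32),cv2.DIST_HUBER,0,1e-4,1e-4).ravel()
    a=np.arctan2(vy,vx);a=(a+np.pi/4)%np.pi-np.pi/4
    return a-(np.pi/2 if horiz else 0),(x0,y0)
print('rear',edge(rb,A(103,347),A(302,361),1))
print('mouth',edge(g,A(62,516),A(318,535),1,z=.025))
print('railL out',edge(g,A(76,270),A(58,510),0,2,z=.034))
print('railL in',edge(g,A(101,300),A(92,500),0,2,z=.034))
print('railR out',edge(g,A(336,292),A(321,530),0,2,z=.034))
L=onz(c,A(130,176),.036);Rr=onz(c,A(305,188),.036);print('axis',wj(L),wj(Rr))
# knuckle vertical silhouettes: columns profile
for u in (126,134,300,310):
    k=int(round(312+u/4));print(k,I[148:172,k].mean(1).round().astype(int).tolist(),)
w=d['wrist'];T=wristT(*w['pose'],w['mount'])
for uv in((597,422),(598,436),(600,530)): print('pin',onz(w,((uv[0]-400)*1.4,(uv[1]-300)*1.4),.042,T))
```

```text
rear (np.float32(-0.093526244), (np.float32(0.5171642), np.float32(-0.03209577)))
mouth (np.float32(-0.09610641), (np.float32(0.43456608), np.float32(-0.025168367)))
railL out (np.float32(-0.11428672), (np.float32(0.49733883), np.float32(0.034273826)))
railL in (np.float32(-0.11084026), (np.float32(0.49905583), np.float32(0.021805901)))
railR out (np.float32(-0.10005921), (np.float32(0.48469794), np.float32(-0.09043087)))
axis [0.00549502 0.04186924 0.036     ] [ 0.00665547 -0.04380713  0.036     ]
344 [187, 206, 214, 211, 192, 159, 145, 163, 187, 208, 214, 200, 176, 155, 136, 111, 99, 139, 186, 207, 213, 212, 209, 210]
346 [187, 206, 213, 213, 206, 179, 149, 156, 175, 194, 205, 198, 182, 162, 144, 118, 100, 133, 175, 197, 211, 213, 210, 208]
387 [203, 207, 207, 205, 205, 205, 206, 203, 180, 141, 146, 170, 188, 203, 205, 189, 168, 149, 129, 110, 123, 153, 172, 200]
390 [207, 210, 212, 202, 187, 199, 206, 204, 187, 153, 141, 158, 175, 189, 196, 189, 178, 162, 144, 119, 101, 105, 119, 140]
pin [0.49449067 0.34025719 0.042     ]
pin [0.49543214 0.32617543 0.042     ]
pin [0.49744812 0.21588229 0.042     ]
```

```bash
sed -i 's/^TH=.*/TH=-0.097;T0=np.array([.5941,-.0398])/' h.py
python3 - <<'E'
from h import *
from rig import manip
manip.servo_line([.4975,.3125,.045],rate=.15)
manip.command_gripper(0,50)
print(manip.get_width(),manip.get_contact_force().round(2),manip.get_position(),manip.get_grip_force())
manip.servo_line([.4975,.3125,.11],rate=.12)
print(manip.get_width(),manip.get_contact_force().round(2))
manip.move_to(jw(.006,.162,.11),ori(TH))
manip.servo_line(jw(.006,.162,.039),rate=.12)
c=manip.camera('top');s=manip.camera('scene')
C=np.zeros((600,800,3),np.uint8)
C[:400]=cv2.resize(c['image'][90:190,210:410,::-1],(800,400),interpolation=cv2.INTER_CUBIC)
C[400:]=cv2.resize(s['image'][130:230,180:380,::-1],(800,400),interpolation=cv2.INTER_CUBIC)[100:300]
cv2.imwrite('pics/c3.png',C)
print(manip.get_time(),manip.get_width(),manip.get_contact_force().round(2),manip.get_torque().round(2),wj(manip.get_position()))
E
```

```text
0.009526591460084837 [-2.84  0.04  5.49] [0.49721161 0.3125844  0.04597503] 48.58497977256775
0.008874435235024368 [ 0.05  0.56 -0.86]
21.1167 0.009106274166327219 [ 0.27  0.01 -1.37] [0.05 0.01 0.03] [0.00670937 0.16232351 0.03994815]
```

View pics/c3.png

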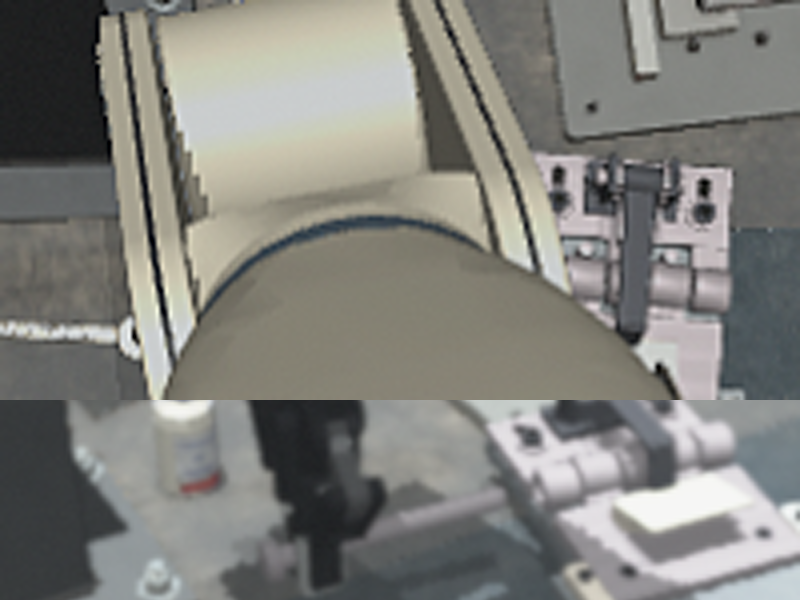

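The pin is held level, with its nose in the scene crop at about (503,497), just short of the left end knuckle at (540,490). Next I'll feel for the bore.

```bash
cat > ins.py <<'E'
from h import *;import sys
from rig import manip
def rd(): return jf(manip.get_contact_force())
manip.hold(.15);b=rd();p=wj(manip.get_position());print('base',b.round(2),p.round(4),manip.get_torque().round(2))
x0,z0=.0061,.039+(.040-p[2]);y=.162;dx=dz=0.
offs=[(0,0)]+[(1.5*np.cos(a)/1e3,1.5*np.sin(a)/1e3) for a in np.arange(6)*np.pi/3]+[(2.8*np.cos(a)/1e3,2.8*np.sin(a)/1e3) for a in np.arange(10)*np.pi/5]
k=0;t0=manip.get_time()
while y>.128 and manip.get_time()-t0<14:
    y-=.0015
    manip.servo_line(jw(x0+dx,y,z0+dz),rate=.03)
    f=rd()-b;p=wj(manip.get_position())
    if y<.150 or abs(f).max()>3: print(round(y,4),p.round(4),f.round(1))
    if f[1]>7:
        y+=.004;manip.servo_line(jw(x0+dx,y,z0+dz),rate=.05)
        k+=1
        if k==len(offs): break
        dx,dz=offs[k];manip.servo_line(jw(x0+dx,y,z0+dz),rate=.05);print('try',k,offs[k])
    elif p[1]<.143:
        lx,lz=f[0],f[2]
        if abs(lx)>1.5: dx+=.00012*np.clip(lx,-4,4)
        if abs(lz)>1.5: dz+=.00012*np.clip(lz,-4,4)
print('dx,dz',dx,dz,y,manip.get_time(),manip.get_torque().round(2))
E
python3 ins.py
```

```text
base [ 0.23 -0.43 -1.75] [0.0065 0.1621 0.0399] [ 0.03 -0.04  0.01]
0.1485 [0.0061 0.1484 0.0391] [0.1 0.  1.4]
0.147 [0.0061 0.1469 0.0391] [0.8 1.1 0.3]
0.1455 [0.0061 0.1454 0.0391] [-0.3  1.   1.3]
0.144 [0.0061 0.1439 0.0391] [-0.2  1.1  0.5]
0.1425 [0.0061 0.1424 0.0392] [-0.1  0.1 -0.2]
0.141 [0.0061 0.1409 0.0391] [-0.2  0.3  0.7]
0.1395 [0.0061 0.1394 0.0392] [-0.4 -0.2  0.7]
0.138 [0.006  0.1379 0.0391] [0.  0.6 0.9]
0.1365 [0.006  0.1364 0.0391] [-0.7 -0.5  1.2]
0.135 [0.006  0.1349 0.0391] [-1.  -0.2  0.4]
0.1335 [0.006  0.1334 0.0391] [-0.9 -0.3 -0.1]
0.132 [0.0061 0.1319 0.0391] [-1.   0.   0.3]
0.1305 [0.0061 0.1303 0.0391] [-1.3  0.7 -0.2]
0.129 [0.0061 0.1289 0.0391] [-1.1  0.3  0.4]
0.1275 [0.0061 0.1274 0.0391] [-1.2 -0.8  0.2]
dx,dz 0.0 0.0 0.12749999999999997 27.0167 [-0.02  0.12 -0.05]
```

```bash
cat > ins2.py <<'E'
from h import *;import sys
from rig import manip
def rd(): return jf(manip.get_contact_force())
b=np.array([.23,-.43,-1.6]);x0,z0,y=.0061,.0381+.001,.1275
p=wj(manip.get_position());z0=.0381
dx=dz=0.;t0=manip.get_time();blk=0
while y>.066 and manip.get_time()-t0<16:
    y=max(y-.0025,.0655)
    manip.servo_line(jw(x0+dx,y,z0+dz),rate=.04)
    f=rd()-b;p=wj(manip.get_position())
    print(round(y,4),p.round(4),f.round(1),manip.get_torque().round(2))
    if f[1]>9:
        blk+=1;y+=.004;manip.servo_line(jw(x0+dx,y,z0+dz),rate=.05)
        if blk>=3: break
    if abs(f[0])>1: dx+=.00012*np.clip(f[0],-4,4)
    if abs(f[2])>1.5: dz+=.00012*np.clip(f[2],-4,4)
print('dx,dz',dx,dz,y,manip.get_time(),manip.get_width())
E
python3 ins2.py
```

```text
0.125 [0.0061 0.1248 0.0381] [-1.   0.3  1.8] [-0.1   0.2  -0.07]
0.1225 [0.0061 0.1223 0.0384] [-1.1  0.   1. ] [-0.06  0.13 -0.07]
0.12 [0.0059 0.1198 0.0384] [-0.9 -0.3  0.8] [-0.08  0.02 -0.  ]
0.1175 [0.0059 0.1173 0.0383] [-1.2 -0.3  1.3] [-0.06  0.1  -0.07]
0.115 [0.0057 0.1148 0.0383] [-1.2  0.1  1. ] [-0.01  0.11 -0.03]
0.1125 [0.0056 0.1123 0.0383] [-0.4 -0.2  1.1] [-0.05  0.07 -0.02]
0.11 [0.0055 0.1098 0.0383] [-0.7 -0.1  1.6] [-0.11  0.12 -0.03]
0.1075 [0.0056 0.1073 0.0385] [-1.1  0.5  1.4] [-0.1   0.12 -0.02]
0.105 [0.0054 0.1048 0.0385] [ 0.   0.6 -0. ] [-0.03  0.12 -0.05]
0.1025 [0.0054 0.1023 0.0385] [-0.4  0.3  1.9] [-0.13  0.18 -0.08]
0.1 [0.0054 0.0998 0.0387] [-0.5 -0.6  1. ] [-0.06  0.13 -0.04]
0.0975 [0.0054 0.0973 0.0387] [-0.5 -1.4  1.2] [-0.1   0.12 -0.02]
0.095 [0.0054 0.0948 0.0387] [-1.8  0.   2.6] [-0.12  0.14 -0.04]
0.0925 [0.0052 0.0923 0.039 ] [-1.5  0.2  0.9] [-0.02  0.09  0.  ]
0.09 [0.0051 0.0898 0.039 ] [-1.   0.1  0.6] [-0.04 -0.01  0.03]
0.0875 [0.005  0.0873 0.039 ] [-0.9  0.2  1.3] [-0.04  0.1  -0.05]
0.085 [0.005  0.0848 0.039 ] [-0.4 -0.7  1.1] [-0.04  0.1   0.02]
0.0825 [0.005  0.0823 0.0391] [-0.9 -0.5  0.5] [-0.06  0.18  0.04]
0.08 [0.005  0.0799 0.0391] [-1.3  0.3  3.3] [ 0.01  0.21 -0.02]
0.0775 [0.005  0.0772 0.0394] [-2.1 -0.1  1. ] [-0.05  0.05  0.02]
0.075 [0.0047 0.0747 0.0394] [-0.3  0.   0.8] [-0.09  0.03  0.05]
0.0725 [0.0047 0.0724 0.0395] [-1.3  1.6  1.5] [0.07 0.02 0.06]
0.07 [0.0046 0.0697 0.0396] [0.6 0.3 0.5] [ 0.04 -0.06  0.09]
0.0675 [0.0046 0.0673 0.0396] [1.2 0.4 1.1] [ 0.06 -0.04  0.13]
0.0655 [0.0046 0.0654 0.0397] [0.  1.2 2.8] [ 0.15 -0.04  0.06]
dx,dz -0.001489319964988234 0.0018389538413632238 0.0655 33.2667 0.009499946826837065
```

```bash
cat > home.py <<'E'
from h import *
from rig import manip
def rd(): return jf(manip.get_contact_force())
x,z=.0049,.0385
manip.command_gripper(.034)
manip.servo_line(jw(x,.118,.0400),rate=.12)
manip.command_gripper(0,40)
manip.hold(.1);b=rd();print('base',b.round(2),manip.get_time())
y=.118;t0=manip.get_time();n=0
while y>.060 and manip.get_time()-t0<14:
    y-=.0025 if y>.075 else .0012
    manip.servo_line(jw(x,y,.0395),rate=.04)
    f=rd()-b;p=wj(manip.get_position())
    if y<.112: print(round(y,4),p.round(4),f.round(1))
    if f[1]>11: break
print(y,manip.get_time())
E
python3 home.py
```

```text
base [ 0.44 -0.59 -0.18] 34.7417
0.1105 [0.0049 0.1103 0.0395] [-0.4  0.1  0.3]
0.108 [0.0049 0.1078 0.0395] [0.1 1.  0.5]
0.1055 [0.0049 0.1054 0.0395] [-0.5  0.4  0.2]
0.103 [0.0049 0.1029 0.0395] [ 0.1  0.4 -0.2]
0.1005 [0.0049 0.1004 0.0395] [-0.9  1.7 -0.1]
0.098 [0.0049 0.0978 0.0395] [-1.   0.8 -0.1]
0.0955 [0.0049 0.0953 0.0395] [ 1.4  1.1 -0.9]
0.093 [0.0049 0.0928 0.0395] [0.4 1.1 1. ]
0.0905 [0.0049 0.0903 0.0395] [-1.1  0.4  0.5]
0.088 [0.0049 0.0878 0.0395] [-0.7  0.7  0.3]
0.0855 [0.0049 0.0853 0.0395] [-0.1  0.6  0.4]
0.083 [0.0049 0.0828 0.0395] [-0.8  1.4 -0.1]
0.0805 [0.0049 0.0803 0.0395] [-1.3  1.1  0.4]
0.078 [0.0049 0.0778 0.0395] [-0.4  0.5  0.1]
0.0755 [0.0049 0.0753 0.0395] [-0.3  0.8 -0.2]
0.073 [0.0049 0.0728 0.0395] [0.7 1.  0.2]
0.0718 [0.0049 0.0717 0.0395] [-0.1  1.2  0.7]
0.0706 [0.0049 0.0705 0.0395] [-0.8  0.6  0. ]
0.0694 [0.0049 0.0693 0.0395] [-1.1 -0.6  0. ]
0.0682 [0.0049 0.0682 0.0395] [ 0.   2.1 -0.3]
0.067 [0.0049 0.0682 0.0395] [-1.5  9.  -0.2]
0.0658 [0.0049 0.0681 0.0396] [-2.2 15.6 -0.7]
0.06579999999999991 40.7417
```

Run:
```python
from h import *
from rig import manip
manip.servo_line(jw(.0049,.095,.0395),rate=.1)
manip.servo_line(jw(.0049,.11,.15),rate=.2)
manip.move_to([.42,.22,.22],ori(.3))
c=manip.camera('top');s=manip.camera('scene')
C=np.zeros((600,800,3),np.uint8)
C[:,:400]=cv2.resize(c['image'][115:235,322:402,::-1],(400,600),interpolation=cv2.INTER_CUBIC)
C[:300,400:]=cv2.resize(s['image'][140:245,280:420,::-1],(400,300),interpolation=cv2.INTER_CUBIC)
C[300:,400:]=cv2.resize(s['image'][:,:,::-1],(400,300))
cv2.imwrite('pics/c4.png',C);print(manip.get_time())
```

```text
42.9833
```

View pics/c4.png

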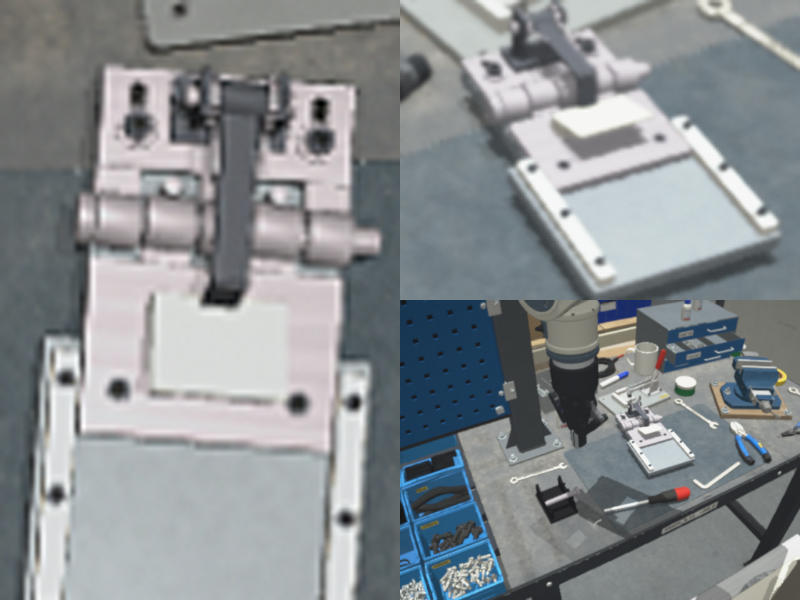

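The pin is fully home: its head sits against the left knuckle at (85,215), and its nose shows past the right knuckle at (372,240). The shoe is down on the plate, the short pin is still in its rest, and the robot is clear. I'll hand it in.

```bash
python3 -c "
from rig import manip
print(manip.sign_off())"
```

```text
the job is handed in; nothing more can be done
None
```

The hinge is assembled and handed in at about 43 s of the 72 s allowed: leaf at its stop with the shoe bearing on its plate, long pin through all five knuckles with its head against the end knuckle, peak push about 21 N on the leaf and 16 N on the pin, and the short pin left in its rest.

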